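Seat a crown under the dental surveyor and hold it

ROBOT

A 6-joint arm with a two-finger parallel gripper is mounted at the origin on the work surface. World frame = base frame: x ahead of the robot, y to its left, z up, the work surface at z = 0. Lengths are in m, angles in rad, forces in N, time in s.
With the tool pointing down it reaches from about 0.375 to 0.975 m from the base axis. Payload 3.8 kg.
Tool frame: the origin (TCP) lies on the mounting face of the last link; the fingertips stand 166 mm ahead of it and the grasp point (between the pads) lies 147 mm ahead of it; x points along the fingers, y is the direction in which the jaws open and shut, and the axes are right-handed (so a half turn about x gives the same grasp; the last joint's range is limited). The gripper opens to 88 mm and grips with 3 to 60 N. Pads are 18 mm wide; open, the fingers measure 123 mm over their backs; the gripper's body (75 mm by 187 mm) begins 45 mm behind the grasp point.
Start: joints at [1.102, 0.264, 1.604, -0, 1.274, -0.037], TCP at [0.282, 0.613, 0.405] pointing down, gripper open.
Joint ranges: [-2.63, 2.63], [-0.94, 2.18], [0.31, 2.57], [-1.31, 4.45], [0, 2.66], [-2.55, 2.55]. Speed limits (rad/s): [2.57, 2.57, 3.14, 3.14, 3.14, 3.14].

INTERFACE

Orientations are given as a rotation vector (axis times angle).
In Python, from workcell import manip, viewer gives the robot as it stands.
- The arm moves only by the tool play_rows, never from a script. Its argument "rows" is a list of rows, each a list of 2 entries, a list of its own where there are three numbers: the shift along the tool's x, y, z in cm, then the turn, a rotation vector about the tool's x, y, z in degrees. A call has 1 to 10 rows; each row is the pose to reach, as a shift and turn from the pose commanded when the call began, along the tool's axes at that moment; what a row does not reach only later rows make up. A row lasts 1/10 s, in which the tool goes at most 50 mm and 8.59 degrees, less where a joint would pass 70% of its speed; a pose out of reach is approached as far as the arm can. A call with a gripper value outside its range is refused whole. "jaw" is the opening, from 0 (shut) to 1 (fully open), set as the call begins (left out, the last holds). The fingers move at their own pace and stop on an object; "force" is the grip in N (left out, the last holds). Time passes only in rows, so rows that repeat a pose let the fingers close. It gives the time, the measured TCP pose, the force and the opening at its end, in the units of the state.
- manip.sense(): the state, without advancing time (a new reading comes with each control period).
- viewer.snapshot(name): name is "scene" or "top" or "wrist"; returns a dict with "color" (480x640x3 uint8, red, green, blue), "range_z" (480x640 float32, m along the optical axis (not along the pixel's ray), 0 where there is no reading), "K" (3x3 intrinsics, pixels), "extrinsics" (4x4, takes a point from camera to world coordinates); the wrist camera has in their place "T_tool_cam" (4x4, takes a point from camera to tool coordinates, whose origin is the TCP and whose axes are the tool frame's). Camera axes: x right, y down, z forward; pixel columns grow to the right and rows downward; lengths in m; the calibration is good to about 2 mm. A picture is of the moment at which its call begins: read the wrist's pose just before it.
- manip.hand_in(): hands the job in, once; it reports no verdict.
Trained networks look in a picture, given as the dict that the camera call returned (one of the last four; its "shot" number tells which), for a name from the list of things; names that differ only in an ending like _2 or _b are one class to them, and where a whole thing is asked for, a point or a joint stands for the part that bears it (a point fixed in the world has none). Each returns a list of dicts, best first, with "conf" (0 to 1); they miss things now and then, are a little off and sometimes report something else, mostly with a low value. They report only what shows in the picture. A call takes as long as a camera call. They do not tell look-alikes from the thing itself.
- viewer.spot_in(picture, label): "bbox" ([left, top, right, bottom] in pixels, round what is visible of it).
- viewer.masks_of(picture, label): "pixels" (480x640 bool, what is visible of it) and "bbox" ([left, top, right, bottom] in pixels, round what is visible of it).
The state is a dict: "t": time; "joint_positions": joint angles; "qd": joint speeds; "joint_efforts": joint torques, N m; "position": TCP position; "tool_rot": TCP orientation; "wrist_force": force on the tool from outside, world axes, zero at the start; "torque": the same for the moment, N m; "width": opening from 0.0 (shut) to 1.0 (fully open).
Only numpy, scipy, OpenCV 4.12 (cv2) and the standard library are available. Lean on these libraries where they do the work, as an engineer would, in place of code of your own. Each camera call takes 0.05 s, during which the arm holds its last target.

TASK

A crown has just been bonded to the lone molar of the cast on the dental surveyor's table. With the spindle still up, swing the surveyor's arm round until the rubber-tipped rod hangs centred over that crown; then press the spindle knob down until the rod stands on the crown and is pushed about half-way (5 of its 10 mm) into its sleeve, and keep it so while the resin sets. Do not shift the survey table or the things around the surveyor; the program finishes while still holding the spindle down, since its spring lifts it as soon as it is let go.

Things in the scene. Friction and masses are not known exactly. Their poses are not given: they have to be found in the camera images.
- surveyor: Dental surveyor, fixed to the bench: grey base plate 220 x 230 mm, its top 22 mm over the bench, with a 20 mm steel column (top 238 mm over the bench). Origin: on the column's axis at bench height. z up; the plate reaches from 40 mm on the +x side of the column to 180 mm on its -x side, and 115 mm either way in y.
- pivot (a point): Point on the column's axis at the mid-height of the arm, 198 mm over the bench. The arm is an aluminium bar 18 mm wide whose round ends reach from 178 to 218 mm over the bench; it turns about this vertical axis, and the spindle at its free end is 110 mm from the axis.
- swing (a joint): Angle of the arm about the column (rad), -1.35 to 1.35. At 0 it points along the surveyor's -x, over the middle of the plate; it grows counter-clockwise seen from above. It needs a push of about 0.7 N at the knob and stays where it is left.
- knob (a point): Centre of the spindle's knob: an upright knurled steel cylinder 24 mm in diameter and 22 mm high, its centre 276 mm over the bench while the spindle is up and 60 mm above the top of the arm's end, on an upright 10 mm spindle. It can be gripped from above or pressed on its flat top, 11 mm above this centre.
- spindle (a joint): How far the spindle is pressed straight down (m): 0 up, 0.034 fully down. Its spring pushes up with about 2.5 N at 0 and 0.2 N more for each mm, and lifts it back when it is let go. The knob, sleeve and rod move with it.
- tip (a point): Centre of the flat underside of the rubber tip (10 mm in diameter) of the seating rod, straight below the knob: 123 mm over the bench, 153 mm below the knob's centre, while the spindle is up and the rod hangs free. The rod slides in the brass sleeve at the spindle's lower end.
- rod (a joint): How far the sprung seating rod is pushed up into its brass sleeve (m): 0 hanging free, 0.010 fully home. It resists with about 1 N at 0 and 1 N more for each mm, so half-way is about 6 N on the crown.
- crown (a point): Centre of the flat top of the crown, 94.5 mm over the bench: a molar crown 11 x 11 mm and 8.5 mm high, the only tooth behind the front teeth on its side of the horseshoe arch. It lies 110 mm from the column's axis, so the rod can be swung over it; the gap below the raised rod is about 28 mm. The next teeth are about as high and over 25 mm away.
- survey_table: Survey table, a round steel stand (foot 84 mm in diameter, about 1.5 kg) that stands loose on the base plate, with the cast clamped on top: tan stone plinth, grey gum ridge and teeth. Its origin lies on the column's axis at the plate's top (22 mm), not in the table; the table's middle is at (-124, 20) mm in x, y of this frame.
- tin: Bystander: small steel tin, 28 mm in diameter, 18 mm high, on the base plate beside the column. Origin: middle of its underside.
- wax_knife: Bystander: wax knife with a dark wooden handle, 175 mm long, 12 mm thick, lying beside the base plate. Origin: at bench height under it.
- jar: Bystander: amber glass jar, 44 mm in diameter, 50 mm high, beside the base plate. Origin: middle of its underside.
- spare_cast: Bystander: dental cast, 50 x 60 mm, 29 mm high, lying beside the base plate. Origin: middle of its underside.
- articulator: Bystander: open dental articulator with two casts, about 150 x 100 mm and 230 mm high, standing to the left. Origin: under its middle.
- bowl: Bystander: rubber mixing bowl, 120 mm in diameter, 65 mm high, to the right. Origin: middle of its underside.
- brush: Bystander: thin brush with a wooden handle, 160 mm long, lying to the left. Origin: at bench height under it.
Things that resemble listed ones, but are neither listed nor needed, are in the scene too. Of the things like the survey_table, leave any that is purple; of the rest the larger one is meant.

How it is judged:
By the outcome, as a careful person would: the job done as asked, in the order asked, and still so for the second after the job is handed in, while the arm keeps its last pose, push and grip.
It also fails if it takes over 45 s, if anything falls off the work surface, if the arm or the gripper's body presses on something with over 40 N, if the wrist force passes 120 N, or if a joint passes its speed limit or range.

## Working session

There is one attempt and no reset: what is moved stays moved. The work goes in short steps, Python scripts to look and compute and a tool call to move; the robot and the scene stay as the last step left them, time stands still between calls to the robot, and variables do not carry over. Pictures are saved under pics/ and viewed, and the job is handed in when it is done.

Besides the shell and the picture viewer there is one more tool, called after "Emit:" by a JSON object that holds its "op" and its "data". play_rows: Moves the arm, as the interface text tells. Its arguments: {"type":"object","properties":{"rows":{"type":"array"},"jaw":{"type":"number"},"force":{"type":"number"}},"required":["rows"]}

```bash
mkdir -p pics; python3 - <<'E'
from workcell import manip, viewer
import cv2,numpy as np,pickle
s=manip.sense();print({k:np.round(v,3) for k,v in s.items()})
for n in ("scene","top","wrist"):
    p=viewer.snapshot(n);cv2.imwrite(f"pics/{n}0.png",p["color"][:,:,::-1]);pickle.dump(p,open(f"{n}0.pkl","wb"))
    print(n,p.get("shot"),p["K"].tolist(),np.round(p.get("extrinsics",p.get("T_tool_cam")),4).tolist())
    for l in ("knob","tip","crown","survey_table","surveyor"):
        try:print(l,[(np.round(d["conf"],2),np.round(d["bbox"])) for d in viewer.spot_in(p,l)])
        except Exception as e:print(l,e)
E
```

```text
{'t': np.float64(0.0), 'joint_positions': array([ 1.102,  0.265,  1.605,  0.   ,  1.274, -0.037]), 'qd': array([ 0.002,  0.   , -0.   , -0.   ,  0.   , -0.   ]), 'joint_efforts': array([-1.0000e-03, -5.0211e+01, -3.5688e+01,  7.3000e-02,  3.0000e-02,
       -0.0000e+00]), 'position': array([0.282, 0.613, 0.403]), 'tool_rot': array([ 0.337,  1.545, -0.34 ]), 'wrist_force': array([-0.066, -0.227, -0.163]), 'torque': array([ 0.017, -0.054,  0.053]), 'width': np.float64(1.004)}
scene 1 [[445.1126162154063, 0.0, 319.42654959189355], [0.0, 445.1126162154063, 237.4696719930456], [0.0, 0.0, 1.0]] [[0.7502, 0.4625, -0.4726, 1.0201], [0.6611, -0.5388, 0.5221, -0.5195], [-0.0132, -0.7041, -0.71, 0.9166], [0.0, 0.0, 0.0, 1.0]]
knob [(np.float64(0.75), array([357., 210., 370., 240.]))]
tip []
crown [(np.float64(0.94), array([400., 277., 429., 303.])), (np.float64(0.82), array([293., 274., 322., 319.])), (np.float64(0.66), array([266., 246., 299., 280.])), (np.float64(0.36), array([331., 344., 336., 362.]))]
survey_table [(np.float64(0.92), array([292., 273., 325., 317.])), (np.float64(0.8), array
[... 507 characters left out ...]
p []
crown [(np.float64(0.94), array([306., 281., 337., 314.])), (np.float64(0.59), array([323., 229., 356., 259.])), (np.float64(0.55), array([254., 172., 277., 195.])), (np.float64(0.51), array([259., 218., 283., 235.]))]
survey_table [(np.float64(0.86), array([322., 230., 358., 257.])), (np.float64(0.76), array([255., 176., 275., 198.])), (np.float64(0.65), array([304., 279., 340., 310.]))]
surveyor []
wrist 3 [[428.1591935012628, 0.0, 319.97161526044084], [0.0, 428.1591935012628, 240.6335030773296], [0.0, 0.0, 1.0]] [[-0.0004, -0.3206, 0.9472, 0.0201], [1.0, -0.0001, 0.0003, 0.0001], [0.0, 0.9472, 0.3206, -0.0841], [0.0, 0.0, 0.0, 1.0]]
knob []
tip []
crown []
survey_table []
surveyor []
```

View pics/scene0.png

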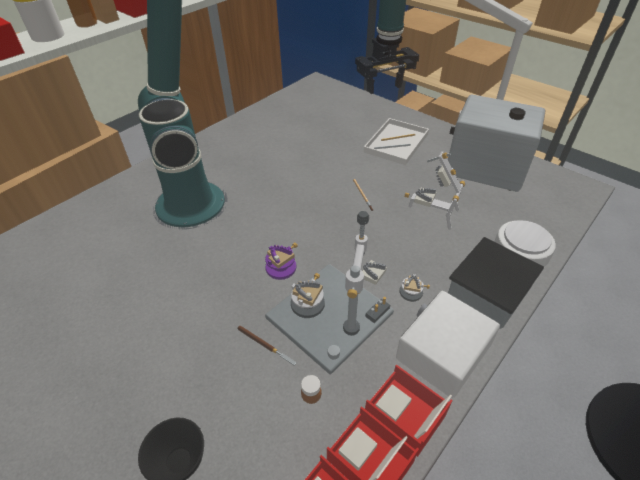

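View pics/top0.png

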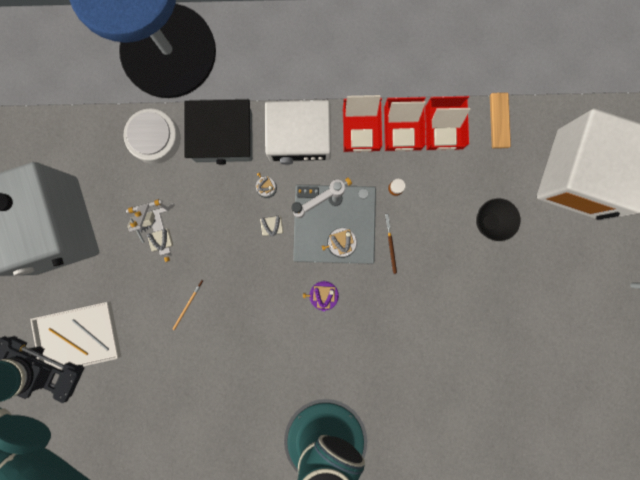

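```bash
python3 - <<'E'
import cv2
a=cv2.imread("pics/scene0.png")[190:390,220:450];b=cv2.imread("pics/top0.png")[160:330,240:440]
cv2.imwrite("pics/s0z.png",cv2.resize(a,None,fx=3,fy=3,interpolation=2)[:600]);cv2.imwrite("pics/t0z.png",cv2.resize(b,None,fx=3.5,fy=3.5,interpolation=2))
E
```

```text
(no output)
```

View pics/s0z.png

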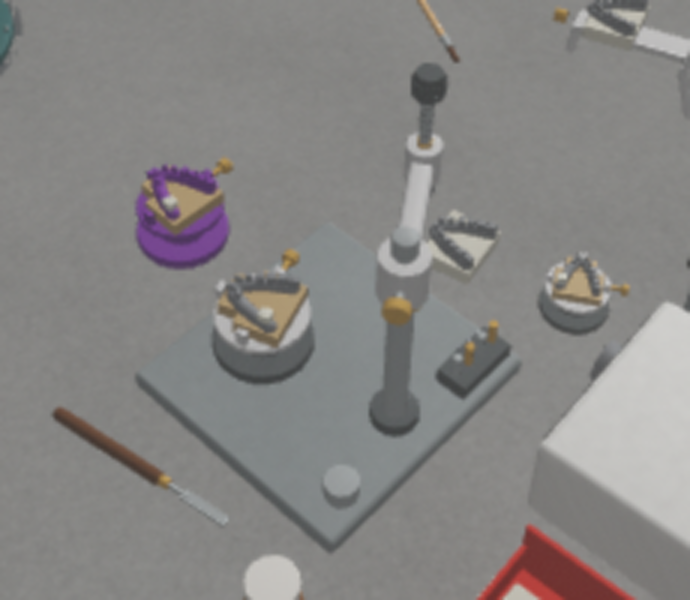

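View pics/t0z.png

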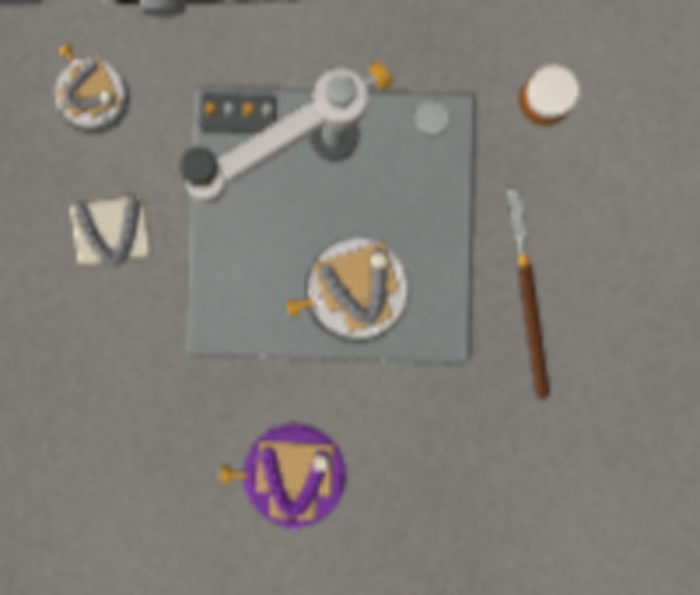

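```bash
cat > h.py <<'E'
import numpy as np,pickle
def load(n): return pickle.load(open(n,"rb"))
def ray(p,u,v,z,T=None):
    T=p["extrinsics"] if T is None else T
    d=T[:3,:3]@np.array([(u-p["K"][0,2])/p["K"][0,0],(v-p["K"][1,2])/p["K"][1,1],1]);o=T[:3,3]
    return o+d*(z-o[2])/d[2]
def cloud(p,T=None):
    T=p["extrinsics"] if T is None else T
    v,u=np.mgrid[:480,:640];z=p["range_z"];K=p["K"]
    P=np.stack([(u-K[0,2])/K[0,0]*z,(v-K[1,2])/K[1,1]*z,z],-1)
    return P@T[:3,:3].T+T[:3,3]
def proj(p,X,T=None):
    T=p["extrinsics"] if T is None else T
    c=(np.array(X)-T[:3,3])@T[:3,:3];return p["K"][:2,:2]@(c[...,:2]/c[...,2:]).T+p["K"][:2,2:3] if c.ndim>1 else p["K"][:2,:2]@(c[:2]/c[2])+p["K"][:2,2]
E
python3 - <<'E'
from h import *
t=load("top0.pkl");P=cloud(t);c=t["color"].astype(int)
print("bench z",np.median(P[340:400,380:480,2]))
X=P[...,2]
roi=np.zeros((480,640),bool);roi[165:275,280:390]=1
for a,b in((.225,.25),(.27,.30),(.205,.225),(.08,.105),(.015,.03),(.035,.05)):
    m=roi&(X>a)&(X<b);q=P[m];
    print(a,b,m.sum(),q.mean(0).round(4),q.min(0).round(3),q.max(0).round(3)) if m.any() else print(a,b,0)
# bright crown
m=roi&(c.min(-1)>190);v,u=np.nonzero(m);
k=(v>225);print("crown px",u[k].mean(),v[k].mean(),k.sum(),P[m][k].mean(0))
print("crown",ray(t,348,234.3,.0945))
m=(c.max(-1)<75)&roi;v,u=np.nonzero(m);k=(v<215)&(u<304);print("knob px",u[k].mean(),v[k].mean(),k.sum(),ray(t,u[k].mean(),v[k].mean(),.285))
print("coltop",ray(t,337.2,186,.238))
print("hub 218",ray(t,337.2,187,.218))
for u,v in((295,186),(375.5,186.5),(374,263),(293.5,261)):print("corner",ray(t,u,v,.022))
E
```

```text
bench z -0.0002393937061335727
0.225 0.25 59 [ 0.6804 -0.0386  0.2372] [ 0.672 -0.048  0.226] [ 0.691 -0.03   0.241]
0.27 0.3 101 [0.6248 0.0553 0.2857] [0.613 0.044 0.273] [0.636 0.068 0.293]
0.205 0.225 444 [ 0.6595 -0.0043  0.2123] [ 0.612 -0.072  0.205] [0.704 0.068 0.223]
0.08 0.105 279 [ 0.5597 -0.0527  0.0859] [ 0.52  -0.087  0.08 ] [ 0.679 -0.     0.099]
0.015 0.03 4570 [ 0.6044 -0.04    0.0223] [ 0.498 -0.194  0.015] [0.727 0.119 0.03 ]
0.035 0.05 310 [ 0.6872 -0.015   0.0392] [ 0.518 -0.129  0.035] [0.718 0.068 0.05 ]
crown px 340.44444444444446 247.44444444444446 9 [ 0.54058184 -0.04986874  0.07453472]
crown [ 0.57450439 -0.07012029  0.0945    ]
knob px 298.7142857142857 208.33333333333334 21 [0.62138329 0.04975892 0.285     ]
coltop [ 0.67904396 -0.03951121  0.238     ]
hub 218 [ 0.68023046 -0.04007567  0.218     ]
corner [0.72046437 0.07399894 0.022     ]
corner [ 0.7145551 -0.1548959  0.022    ]
corner [ 0.49750061 -0.14530361  0.022     ]
corner [0.50712954 0.08127832 0.022     ]
```

```bash
cat >> h.py <<'E'
from scipy.spatial.transform import Rotation as Ro
def down(yaw): # tool y at world yaw
    x=np.array([0,0,-1.]);y=np.array([np.cos(yaw),np.sin(yaw),0]);return np.stack([x,y,np.cross(x,y)],1)
def go(s,pos,yaw,Rt=None):
    R=Ro.from_rotvec(s["tool_rot"]).as_matrix();Rt=down(yaw) if Rt is None else Rt
    return (R.T@(np.array(pos)-s["position"])*100).round(2),np.degrees(Ro.from_matrix(R.T@Rt).as_rotvec()).round(2)
E
python3 - <<'E'
from h import *
from workcell import manip
s=manip.sense();R=Ro.from_rotvec(s["tool_rot"]).as_matrix();print(R.round(3))
for y in (np.arctan2(.505,.862),np.arctan2(-.505,-.862)):print(np.degrees(y),go(s,(.625,.055,.53),y))
E
```

```text
[[ 0.     0.418  0.908]
 [ 0.     0.908 -0.418]
 [-1.     0.     0.   ]]
30.363771159113554 (array([-12.53, -36.35,  54.46]), array([34.9, -0. , -0. ]))
-149.63622884088645 (array([-12.53, -36.35,  54.46]), array([-145.1,    0. ,   -0. ]))
```

Emit:
{"op": "play_rows", "data": {"rows": [[[-12.5,0,0],[0,0,0]],[[-12.5,0,0],[0,0,0]],[[-12.5,0,0],[0,0,0]],[[-12.5,0,0],[0,0,0]],[[-12.5,-4,6],[5,0,0]],[[-12.5,-7,10],[10,0,0]],[[-12.5,-10,14],[15,0,0]],[[-12.5,-12,18],[20,0,0]],[[-12.5,-14,22],[25,0,0]],[[-12.5,-16.5,26],[30,0,0]]]}}

```text
t: 1.9
position: [0.4455, 0.3595, 0.5276]
tool_rot: [0.746, 1.439, -0.749]
wrist_force: [-0.5, -0.1, 0.5]
width: 1.001
```

```bash
python3 - <<'E'
from h import *
from workcell import manip
s=manip.sense();print(s["t"],s["position"],s["joint_positions"])
print(go(s,(.625,.055,.53),np.radians(30)))
E
```

```text
1.9 [0.44545858 0.35952981 0.52763617] [ 6.35572645e-01  1.85552416e-02  1.65913861e+00 -9.36885010e-05
  1.46626864e+00  2.33926886e-02]
(array([-0.22, -2.81, 35.24]), array([5.08, 0.01, 0.14]))
```

Emit:
{"op": "play_rows", "data": {"rows": [[[0,-0.5,5],[1,0,0]],[[0,-1,10],[2,0,0]],[[0,-1.5,15],[3,0,0]],[[0,-2,20],[4,0,0]],[[0,-2.4,25],[5,0,0]],[[0,-2.8,30],[5,0,0]],[[0,-2.8,33.5],[5,0,0]],[[0,-2.8,35.2],[5,0,0]],[[0,-2.8,35.2],[5,0,0]],[[0,-2.8,35.2],[5,0,0]]]}}

```text
t: 2.9
position: [0.6248, 0.0584, 0.5286]
tool_rot: [0.812, 1.416, -0.813]
wrist_force: [0.5, -0.2, 0.1]
width: 1.002
```

```bash
python3 - <<'E'
from h import *
from workcell import manip,viewer
import cv2
s=manip.sense();p=viewer.snapshot("wrist");print(s["t"],s["position"],s["joint_positions"])
cv2.imwrite("pics/w1.png",p["color"][:,:,::-1])
M=np.eye(4);M[:3,:3]=Ro.from_rotvec(s["tool_rot"]).as_matrix();M[:3,3]=s["position"];T=M@p["T_tool_cam"]
p["T"]=T;pickle.dump(p,open("w1.pkl","wb"))
P=cloud(p,T);X=P[...,2]
for l in("knob","crown"):
  for d in viewer.masks_of(p,l):
    m=d["pixels"];print(l,d["conf"],d["bbox"],P[m].mean(0),np.percentile(P[m],[5,95],axis=0).round(4))
for a,b in((.281,.295),(.232,.245)):
    m=(X>a)&(X<b)&(np.hypot(P[...,0]-.65,P[...,1])<.09);q=P[m];print(a,b,m.sum(),q.mean(0).round(4),((q.min(0)+q.max(0))/2).round(4),np.ptp(q,axis=0).round(3))
E
```

```text
2.9 [0.62483158 0.05842922 0.52857765] [ 5.32842619e-02  1.25536132e-01  1.54348679e+00  9.70498786e-04
  1.47476502e+00 -4.74891090e-01]
knob 0.88 [290.3, 191.7, 337.7, 277.6] [0.62068868 0.05779893 0.27930367] [[0.6115 0.0468 0.23  ]
 [0.6309 0.0661 0.2878]]
crown 0.98 [68.0, 71.6, 167.2, 162.3] [0.41448474 0.00640383 0.04938145] [[ 0.3806 -0.0278  0.0103]
 [ 0.4417  0.0368  0.0704]]
crown 0.74 [173.1, 184.8, 257.8, 274.4] [ 0.55454338 -0.04375777  0.07235617] [[ 0.5215 -0.0792  0.0327]
 [ 0.5867 -0.0154  0.0925]]
crown 0.6 [406.4, 111.9, 479.2, 166.1] [0.7128666  0.15698623 0.0366822 ] [[0.692  0.1334 0.0073]
 [0.7397 0.1794 0.05  ]]
0.281 0.295 1392 [0.6217 0.056  0.2859] [0.6225 0.0548 0.2851] [0.025 0.025 0.008]
0.232 0.245 591 [ 0.6711 -0.0277  0.2371] [0.6526 0.0054 0.2383] [0.07  0.109 0.013]
```

View pics/w1.png

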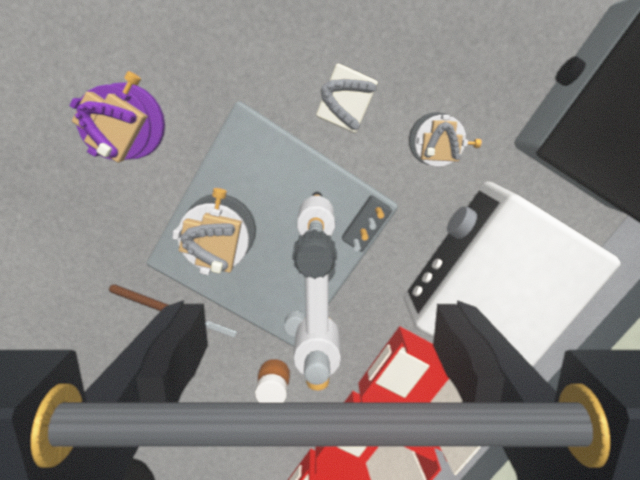

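```bash
python3 - <<'E'
from h import *
import cv2
p=load("w1.pkl");T=p["T"];P=cloud(p,T);c=p["color"].astype(int)
m=np.zeros((480,640),bool);m[255:280,200:228]=1
k=m&(c.min(-1)>190);v,u=np.nonzero(k);print(u.mean(),v.mean(),k.sum(),P[k].mean(0),"crown",ray(p,u.mean(),v.mean(),.0925,T))
m=np.zeros((480,640),bool);m[350:390,295:335]=1
k=m&(P[...,2]>.232)&(P[...,2]<.245);q=P[k];print("col",k.sum(),(q.min(0)+q.max(0))/2,np.ptp(q,axis=0),q.mean(0))
m=np.zeros((480,640),bool);m[225:285,290:345]=1
k=m&(P[...,2]>.283);q=P[k];v,u=np.nonzero(k);print("knob",(q.min(0)+q.max(0))/2,np.ptp(q,axis=0),q.mean(0),u.mean(),v.mean())
z=p["color"][180:290,150:350,::-1];cv2.imwrite("pics/w1z.png",cv2.resize(z,None,fx=4,fy=4,interpolation=2))
E
```

```text
211.75483870967741 267.36129032258066 155 [ 0.56921647 -0.07389681  0.09009131] crown [ 0.56932768 -0.07269245  0.0925    ]
col 526 [ 0.67798353 -0.03939262  0.23592235] [0.01951143 0.01919783 0.00780322] [ 0.6773287  -0.0383018   0.23705212]
knob [0.60832305 0.08716559 0.39584678] [0.05219362 0.08769548 0.2256047 ] [0.62142739 0.05655438 0.28886531] 313.7077045274027 258.1580619539317
```

View pics/w1z.png

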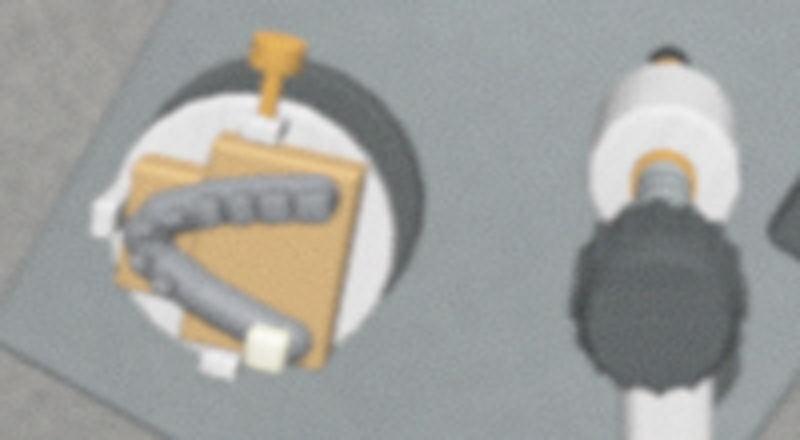

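```bash
python3 - <<'E'
from h import *
from workcell import manip
print(go(manip.sense(),(.6217,.0555,.425),np.radians(30.7)))
E
```

```text
(array([10.48, -0.44,  0.2 ]), array([-0.32, -0.03, -0.  ]))
```

Emit:
{"op": "play_rows", "data": {"rows": [[[3,-0.4,0.2],[0,0,0]],[[6,-0.4,0.2],[0,0,0]],[[8,-0.4,0.2],[0,0,0]],[[9.5,-0.4,0.2],[0,0,0]],[[10.4,-0.4,0.2],[0,0,0]],[[10.4,-0.4,0.2],[0,0,0]],[[10.4,-0.4,0.2],[0,0,0]]]}}

```text
t: 3.75
position: [0.623, 0.0544, 0.4268]
tool_rot: [0.812, 1.413, -0.811]
wrist_force: [-0.2, -0.4, -0.1]
width: 0.997
```

Emit:
{"op": "play_rows", "data": {"rows": [[[0,0,0],[0,0,0]],[[0,0,0],[0,0,0]],[[0,0,0],[0,0,0]],[[0,0,0],[0,0,0]],[[0,0,0],[0,0,0]],[[0,0,0],[0,0,0]],[[0,0,0],[0,0,0]],[[0,0,0],[0,0,0]]], "jaw": 0.2, "force": 20}}

```text
t: 4.55
position: [0.6227, 0.054, 0.4257]
tool_rot: [0.812, 1.414, -0.812]
wrist_force: [-0.3, -0.4, -0.3]
width: 0.298
```

```bash
python3 - <<'E'
from h import *
from workcell import manip,viewer
import cv2
p=viewer.snapshot("wrist");s=manip.sense();print(s["width"],s["position"],s["wrist_force"],s["torque"])
cv2.imwrite("pics/w2.png",p["color"][:,:,::-1])
# arc plan from the current pose
c=np.array([.6778,-.039]);k=np.array([.6227,.0545])
R=Ro.from_rotvec(s["tool_rot"]).as_matrix()
r=np.linalg.norm(k-c);a0=np.arctan2(*(k-c)[::-1]);print("r",r,np.degrees(a0))
for d in range(0,78,4):
    a=a0+np.radians(d);q=c+r*np.array([np.cos(a),np.sin(a)]);D=np.append(q-k,0);print(d,q.round(3),(R.T@D*100).round(2))
E
```

```text
0.2621381412777293 [0.62275596 0.05403184 0.42567952] [-0.19188357 -0.33150728 -0.16759739] [ 0.00923337  0.02457618 -0.00812731]
r 0.1085276923185967 120.51104961681693
0 [0.623 0.054] [0. 0. 0.]
4 [0.616 0.05 ] [-0.   -0.76  0.03]
8 [0.61  0.046] [-0.   -1.51  0.11]
12 [0.604 0.041] [-0.   -2.26  0.25]
16 [0.599 0.036] [-0.   -2.99  0.43]
20 [0.594 0.03 ] [-0.   -3.71  0.67]
24 [0.589 0.024] [-0.   -4.41  0.96]
28 [0.585 0.018] [-0.   -5.09  1.29]
32 [0.582 0.011] [-0.   -5.74  1.67]
36 [0.578 0.004] [-0.   -6.37  2.1 ]
40 [ 0.575 -0.003] [-0.   -6.96  2.57]
44 [ 0.573 -0.01 ] [-0.   -7.53  3.08]
48 [ 0.571 -0.017] [-0.   -8.05  3.63]
52 [ 0.57  -0.025] [-0.   -8.53  4.21]
56 [ 0.569 -0.032] [-0.   -8.98  4.82]
60 [ 0.569 -0.04 ] [-0.   -9.37  5.47]
64 [ 0.57  -0.048] [-0.   -9.73  6.14]
68 [ 0.57  -0.055] [ -0.   -10.03   6.83]
72 [ 0.572 -0.063] [ -0.   -10.29   7.54]
76 [ 0.574 -0.07 ] [ -0.   -10.49   8.27]
```

View pics/w2.png

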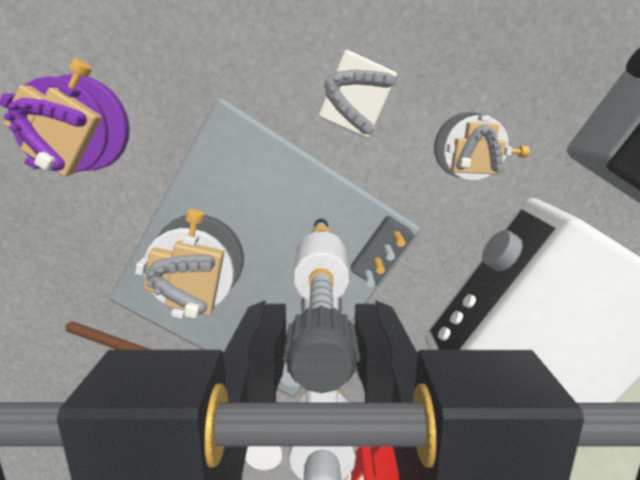

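Emit:
{"op": "play_rows", "data": {"rows": [[[0,0,0],[0,0,0]],[[0,0,0],[0,0,0]],[[0,-0.4,0],[-2,0,0]],[[0,-0.76,0.03],[-4,0,0]],[[0,-1.5,0.11],[-8,0,0]],[[0,-1.5,0.11],[-8,0,0]]]}}

```text
t: 5.2
position: [0.6099, 0.0452, 0.4257]
tool_rot: [0.704, 1.454, -0.705]
wrist_force: [0.3, -0.6, -0.6]
width: 0.257
```

```bash
python3 - <<'E'
from h import *
from workcell import manip,viewer
import cv2
s=manip.sense();p=viewer.snapshot("wrist");print(s["width"],s["position"],s["wrist_force"],s["torque"])
cv2.imwrite("pics/w3.png",p["color"][:,:,::-1])
E
```

```text
0.25736137227477685 [0.60994644 0.04517873 0.42566086] [ 0.28833941 -0.5622454  -0.62491962] [-0.14425573 -0.03732709  0.06365796]
```

View pics/w3.png

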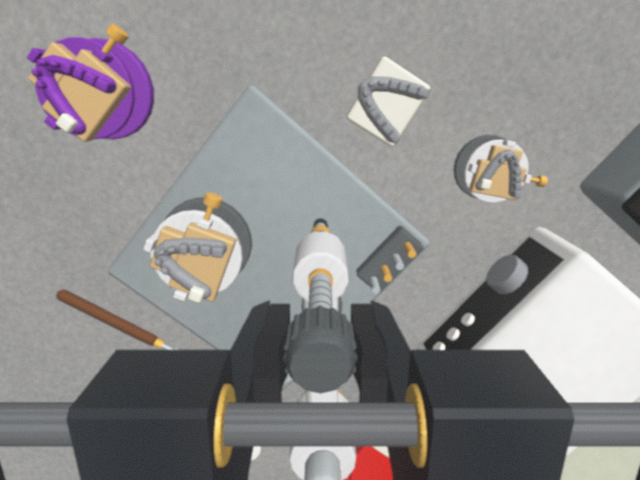

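Emit:
{"op": "play_rows", "data": {"rows": [[[0,-0.76,0.03],[-4,0,0]],[[0,-1.51,0.11],[-8,0,0]],[[0,-2.26,0.25],[-12,0,0]],[[0,-2.99,0.43],[-16,0,0]],[[0,-3.71,0.67],[-20,0,0]],[[0,-4.41,0.96],[-24,0,0]],[[0,-5.09,1.29],[-28,0,0]],[[0,-5.74,1.67],[-32,0,0]],[[0,-6.37,2.1],[-36,0,0]],[[0,-6.96,2.57],[-40,0,0]]]}}

```text
t: 6.25
position: [0.5714, -0.0178, 0.4256]
tool_rot: [0.16, 1.566, -0.16]
wrist_force: [-1.3, 0.1, 0.4]
width: 0.263
```

Emit:
{"op": "play_rows", "data": {"rows": [[[0,-0.76,0.03],[-4,0,0]],[[0,-1.51,0.11],[-8,0,0]],[[0,-2.26,0.25],[-12,0,0]],[[0,-2.99,0.43],[-16,0,0]],[[0,-3.71,0.67],[-20,0,0]],[[0,-4.06,0.81],[-22,0,0]],[[0,-4.41,0.96],[-24,0,0]],[[0,-4.41,0.96],[-24,0,0]],[[0,-4.41,0.96],[-24,0,0]]]}}

```text
t: 7.15
position: [0.5717, -0.0632, 0.4256]
tool_rot: [-0.167, 1.566, 0.166]
wrist_force: [-4.2, -1.7, 2.2]
width: 0.265
```

```bash
cat > look.py <<'E'
import sys
from h import *
from workcell import manip,viewer
import cv2
n=sys.argv[1]
s=manip.sense();p=viewer.snapshot("wrist");print(s["t"],s["width"],s["position"],s["joint_positions"],s["wrist_force"],s["torque"])
cv2.imwrite(f"pics/{n}.png",p["color"][:,:,::-1])
M=np.eye(4);M[:3,:3]=Ro.from_rotvec(s["tool_rot"]).as_matrix();M[:3,3]=s["position"];p["T"]=M@p["T_tool_cam"]
p["s"]=s;pickle.dump(p,open(n+".pkl","wb"))
cv2.imwrite(f"pics/{n}z.png",cv2.resize(p["color"][160:310,220:420,::-1],None,fx=4,fy=4,interpolation=2))
E
python3 look.py w4
```

```text
7.15 0.2647887107827142 [ 0.57168668 -0.06320547  0.42560969] [-1.53104942e-01  6.38129648e-02  1.79629515e+00 -1.07483269e-03
  1.28309745e+00 -1.93557562e+00] [-4.23566978 -1.70802748  2.17869095] [-0.416982    0.68077793 -0.08294984]
```

View pics/w4.png

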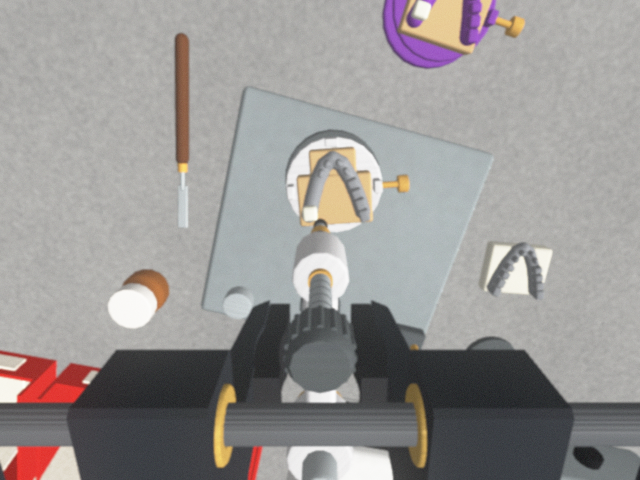

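View pics/w4z.png

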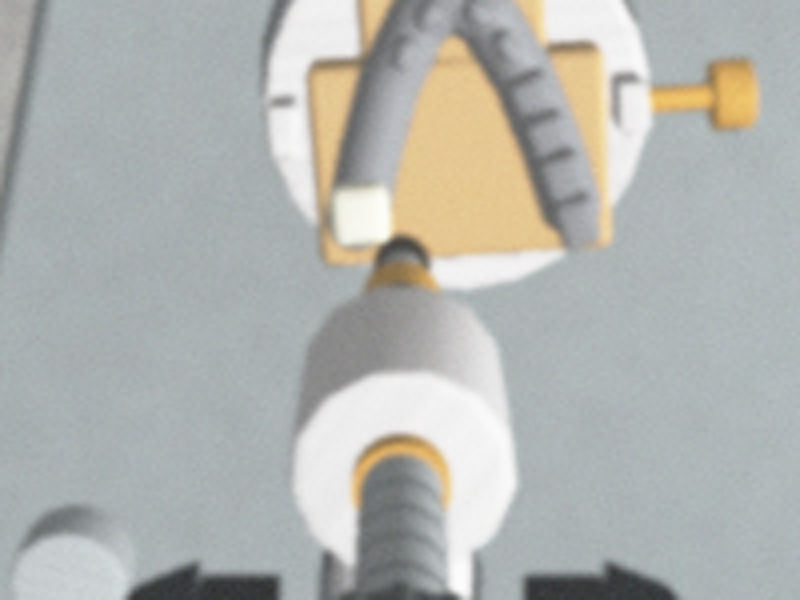

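```bash
cat > cr.py <<'E'
import sys
from h import *
p=load(sys.argv[1]+".pkl");T=p["T"];c=p["color"].astype(int)
s=p["s"];R=Ro.from_rotvec(s["tool_rot"]).as_matrix()
def tool(u,v,z): return R.T@(ray(p,u,v,z,T)-s["position"])*1000
a=[int(x) for x in sys.argv[2:6]]
m=np.zeros((480,640),bool);m[a[1]:a[3],a[0]:a[2]]=1
k=m&(c.min(-1)>170)&(c[...,2]<c[...,0]-4);v,u=np.nonzero(k)
print(k.sum(),u.min(),u.max(),v.min(),v.max(),u.mean(),v.mean());print("crown tool",tool((u.min()+u.max())/2,v.mean(),.0945),ray(p,u.mean(),v.mean(),.0945,T))
print("tip tool",tool(320.7,222,.125))
E
python3 cr.py w4 295 195 325 230
python3 - <<'E'
from h import *
p=load("w4.pkl");print(p["color"][206:222,300:322].min(-1))
E
```

```text
235 297 320 195 226 309.74042553191487 211.95744680851064
crown tool [331.1159155   -8.14537128  -1.31857154] [ 0.57133578 -0.07079234  0.0945    ]
tip tool [300.61427962   0.95306581  -2.35379822]
[[131 139 129 127 129 138 145 150 150 155 162 162 170 184 193 204 199 190
  173 158 144 144]
 [131 136 140 143 161 168 176 180 183 187 190 195 200 210 222 224 214 194
  171 152 146 144]
 [130 134 142 163 186 206 210 214 211 215 220 221 226 229 237 237 227 201
  169 155 142 142]
 [132 133 147 174 204 223 224 225 227 229 229 230 235 237 245 246 235 206
  170 149 143 148]
 [128 134 144 178 212 227 233 232 233 232 235 238 236 241 246 248 238 209
  167 150 146 145]
 [128 126 145 173 216 227 233 236 235 236 238 239 240 242 246 249 240 203
  163 142 143 144]
 [125 122 144 175 213 228 234 235 236 237 238 239 238 242 246 248 241 205
  161 147 143 143]
 [128 120 136 170 212 230 233 234 236 237 236 238 239 242 246 249 242 210
  162 147 144 146]
 [129 117 131 169 208 227 232 234 235 237 238 239 239 243 246 248 243 213
  165 144 143 145]
 [127 116 131 166 204 228 233 235 238 239 238 240 241 243 245 248 243 211
  162 144 143 142]
 [125 115 128 165 199 227 234 236 237 238 240 240 240 242 246 248 242 210
  167 143 143 145]
 [123 121 133 159 195 225 234 237 234 238 238 239 241 242 245 248 242 206
  160 135 135 139]
 [123 121 131 156 195 223 232 235 236 237 238 240 239 241 244 245 236 193
  137 115 113 115]
 [129 125 134 151 184 216 231 232 230 229 231 230 231 231 233 236 216 157
  108  81  84  89]
 [131 125 137 144 171 202 219 219 210 207 207 207 197 198 192 184 154 108
   71  69  67  67]
 [128 125 137 143 151 163 172 172 167 168 169 167 165 154 136 111  89  75
   71  75  71  72]]
```

Emit:
{"op": "play_rows", "data": {"rows": [[[0,-0.38,-0.03],[-2,0,0]],[[0,-0.75,-0.07],[-3.9,0,0]],[[0,-0.75,-0.07],[-3.9,0,0]],[[0,-0.75,-0.07],[-3.9,0,0]]]}}

```text
t: 7.6
position: [0.5731, -0.0703, 0.4256]
tool_rot: [-0.221, 1.559, 0.22]
wrist_force: [-1.7, -3.0, -0.6]
width: 0.26
```

```bash
python3 look.py w5
```

```text
7.6 0.259851952413423 [ 0.57305309 -0.0703327   0.42564474] [-1.65191902e-01  6.73257304e-02  1.79249987e+00 -2.48291866e-04
  1.28143806e+00 -2.01652949e+00] [-1.74063655 -2.95734474 -0.63755314] [-0.31098381  0.23608289 -0.13908199]
```

View pics/w5z.png

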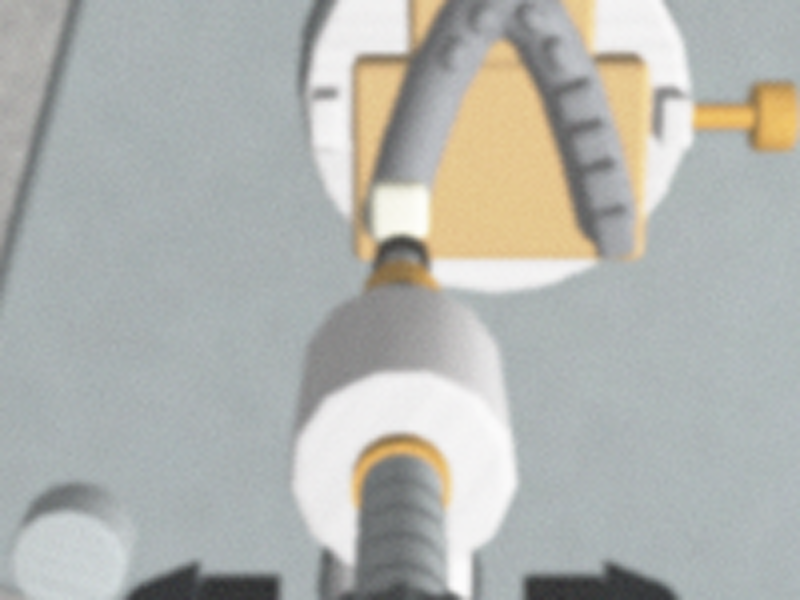

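Emit:
{"op": "play_rows", "data": {"rows": [[[0,0,0],[0,0,0]],[[0,0,0],[0,0,0]],[[0,0,0],[0,0,0]],[[0.3,0,0],[0,0,0]],[[0.6,0,0],[0,0,0]],[[0.9,0,0],[0,0,0]],[[1.2,0,0],[0,0,0]],[[1.5,0,0],[0,0,0]],[[1.5,0,0],[0,0,0]],[[1.5,0,0],[0,0,0]]], "jaw": 0.1, "force": 50}}

```text
t: 8.65
position: [0.573, -0.0704, 0.411]
tool_rot: [-0.221, 1.559, 0.221]
wrist_force: [-2.8, -1.6, 5.1]
width: 0.253
```

```bash
python3 look.py w6
```

```text
8.65 0.25334776133606085 [ 0.5730241  -0.07039706  0.41101922] [-1.65385234e-01  7.60380895e-02  1.81027543e+00  1.08219016e-05
  1.25479059e+00 -2.01818497e+00] [-2.82645458 -1.59090454  5.09570971] [-0.30702827  0.43384161 -0.1972288 ]
```

View pics/w6z.png

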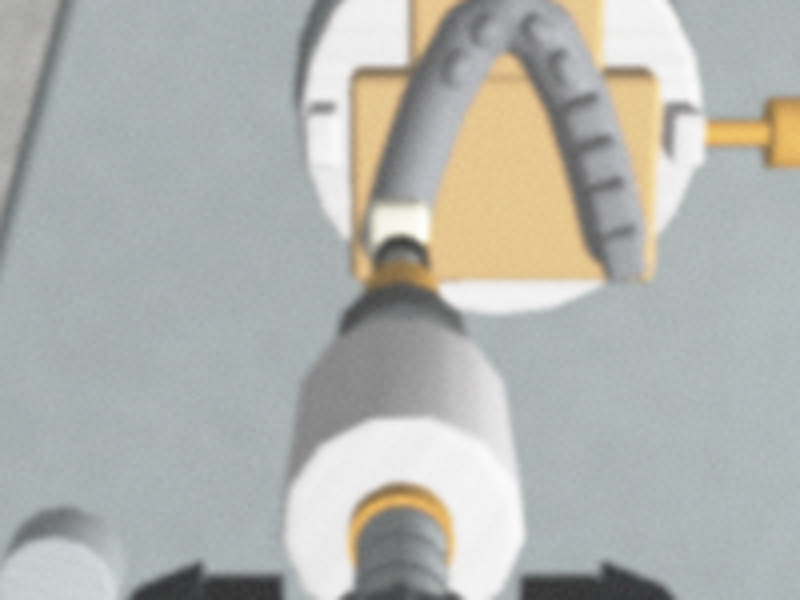

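Emit:
{"op": "play_rows", "data": {"rows": [[[0.3,0,0],[0,0,0]],[[0.6,0,0],[0,0,0]],[[0.9,0,0],[0,0,0]],[[1.2,0,0],[0,0,0]],[[1.2,0,0],[0,0,0]],[[1.2,0,0],[0,0,0]]]}}

```text
t: 9.3
position: [0.573, -0.0704, 0.3996]
tool_rot: [-0.222, 1.559, 0.221]
wrist_force: [-3.6, -2.1, 7.5]
width: 0.256
```

```bash
python3 look.py w7
```

```text
9.3 0.2556561794688886 [ 0.57303683 -0.07043935  0.39961081] [-1.65415640e-01  8.33728085e-02  1.82366950e+00 -1.23342598e-04
  1.23371660e+00 -2.01823967e+00] [-3.57813001 -2.06356594  7.51467724] [-0.28377816  0.6045691  -0.21419604]
```

View pics/w7z.png

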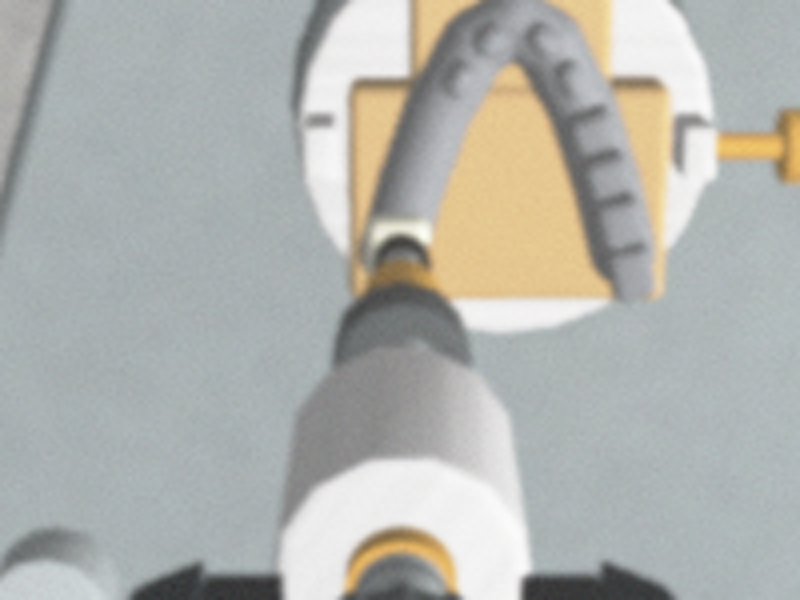

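Emit:
{"op": "play_rows", "data": {"rows": [[[0.15,0,0],[0,0,0]],[[0.25,0,0],[0,0,0]],[[0.35,0,0],[0,0,0]],[[0.45,0,0],[0,0,0]],[[0.55,0,0],[0,0,0]],[[0.55,0,0],[0,0,0]],[[0.55,0,0],[0,0,0]]]}}

```text
t: 10.05
position: [0.573, -0.0705, 0.3952]
tool_rot: [-0.222, 1.558, 0.221]
wrist_force: [-6.2, -1.4, 11.1]
width: 0.252
```

```bash
python3 look.py w8
```

```text
10.05 0.25192613749308385 [ 0.57300655 -0.07048666  0.39516214] [-1.65461797e-01  8.61643111e-02  1.82899367e+00 -2.76328953e-04
  1.22504382e+00 -2.01826559e+00] [-6.24685092 -1.38914206 11.0883078 ] [-0.29396006  0.82027135 -0.18698957]
```

View pics/w8z.png

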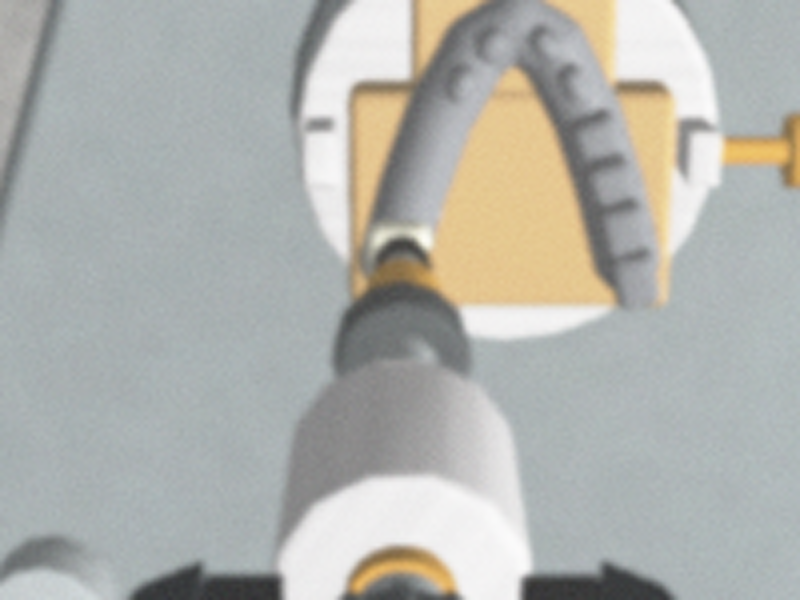

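Emit:
{"op": "play_rows", "data": {"rows": [[[0.1,0,0],[0,0,0]],[[0.2,0,0],[0,0,0]],[[0.3,0,0],[0,0,0]],[[0.36,0,0],[0,0,0]],[[0.36,0,0],[0,0,0]],[[0.36,0,0],[0,0,0]],[[0.36,0,0],[0,0,0]]]}}

```text
t: 10.8
position: [0.5729, -0.0705, 0.3924]
tool_rot: [-0.222, 1.558, 0.221]
wrist_force: [-7.0, -1.5, 14.9]
width: 0.251
```

```bash
python3 look.py w9
```

```text
10.8 0.251062075919807 [ 0.57294653 -0.07050026  0.39241505] [-1.65480078e-01  8.78423270e-02  1.83233920e+00 -3.54825485e-04
  1.21967454e+00 -2.01825879e+00] [-6.99704833 -1.45019572 14.89670455] [-0.23429057  1.13587557 -0.22044432]
```

View pics/w9.png

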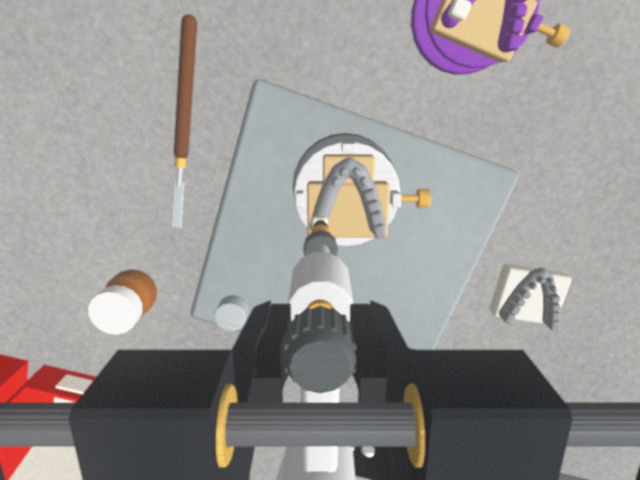

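View pics/w9z.png

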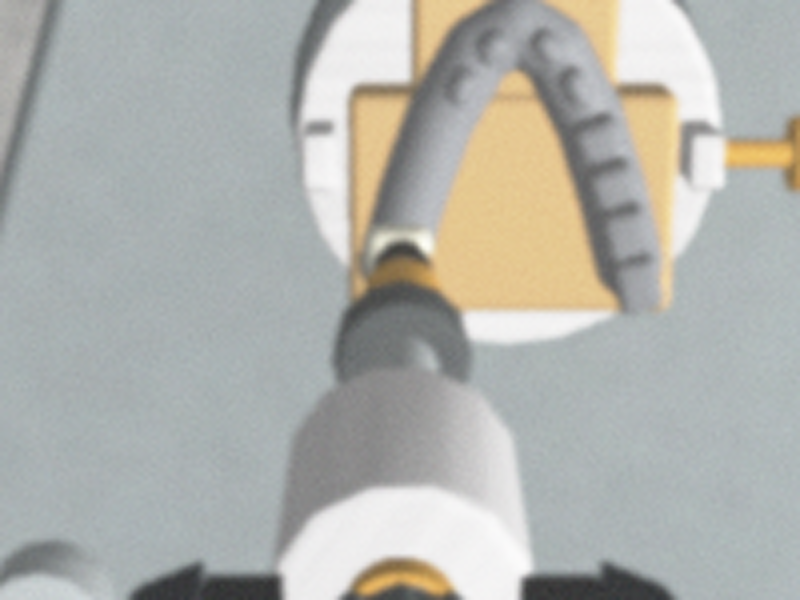

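Emit:
{"op": "play_rows", "data": {"rows": [[[0.02,0,0],[0,0,0]],[[0.02,0,0],[0,0,0]],[[0.02,0,0],[0,0,0]],[[0.02,0,0],[0,0,0]],[[0.02,0,0],[0,0,0]],[[0.02,0,0],[0,0,0]],[[0.02,0,0],[0,0,0]],[[0.02,0,0],[0,0,0]],[[0.02,0,0],[0,0,0]],[[0.02,0,0],[0,0,0]]]}}

```text
t: 11.85
position: [0.573, -0.0705, 0.3923]
tool_rot: [-0.222, 1.558, 0.221]
wrist_force: [-6.8, -2.0, 14.5]
width: 0.255
```

```bash
python3 - <<'E'
from h import *
from workcell import manip,viewer
import cv2
p=viewer.snapshot("scene");cv2.imwrite("pics/s9z.png",cv2.resize(p["color"][200:390,220:450,::-1],None,fx=3.4,fy=3.1,interpolation=2)[:600])
s=manip.sense();print(s["position"],s["wrist_force"])
E
```

```text
[ 0.57295497 -0.07047853  0.39226612] [-7.37468087 -1.26458162 15.38333426]
```

View pics/s9z.png

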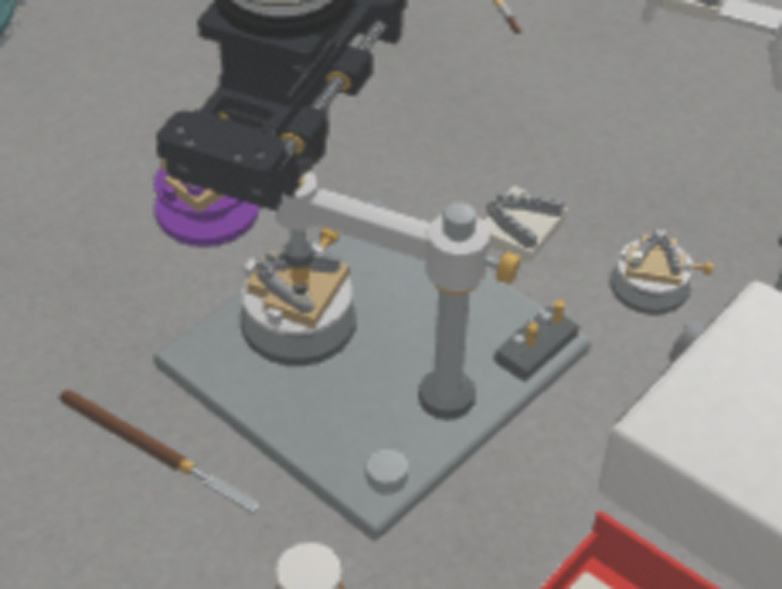

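```bash
python3 -c "
from workcell import manip
print(manip.hand_in())"
```

```text
the job is handed in; nothing more can be done
None
```

I gripped the spindle knob, swung the arm about 76° with the spindle up until the rod was over the crown, then pressed the knob down. I handed the job in still holding it there, at about 12 s on the robot's clock. No verdict was reported.

- **Centring:** in the last wrist view before pressing, the rod's tip lined up sideways with the crown to about 0.3 mm. Along the arm's length the tip and crown agreed to about 1 mm, as measured 4° earlier in the swing. The rod stayed in line all the way down.
- **Press depth:** the knob went down 33.3 mm, which puts the rod about 4.8 mm into its sleeve. The upward force was 14.5–15.4 N (about 15–16 N allowing for the sensor's offset), against about 15 N expected. It held steady for the last second, with no sign of the grip slipping.
- **Surroundings:** in the final camera view, the survey table and nearby things appear unmoved by eye; I did not measure their positions again.
- **Sideways force:** about 7 N pulls outward on the gripper. I put it down mainly to the swing path being about 1.5 mm tighter than the arm's true radius. I left it because the rod stayed centred.

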